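# Put the gem jars away in the stone case

## Robot

A 7-joint arm with a two-finger parallel gripper is mounted at the origin on a cart in front of the work surface, level with it; the furniture and walls round the work are solid. World frame = base frame: x ahead of the robot, y to its left, z up, the work surface at z = 0. Lengths are in m, angles in rad, forces in N, time in s.
With the tool pointing down it reaches from about 0.4 to 0.85 m from the base axis. Payload 10.4 kg.
Tool frame: the origin (TCP) lies at the very end of the fingers, on their centre line; the grasp point (between the pads) lies 19 mm behind it; z points along the fingers, y is the line along which they close (so a half turn about z gives the same grasp; the last joint's range is limited). The gripper opens to 85 mm and grips with 20 to 120 N. Pads are 22 mm wide; open, the fingers measure 114 mm over their backs; the gripper's body (76 mm by 85 mm) begins 54 mm behind the grasp point. The pads swing forward as they close: fully open they stand 13 mm farther back than shut.
Start: joints at [-1.198, 0.332, -0.065, 1.46, 0.022, 1.35, -0.088], TCP at [0.241, 0.577, 0.231] pointing down, gripper open.
Joint ranges: [-2.6, 2.6], [-0.5, 2.12], [-1.47, 1.34], [0.16, 2.42], [-1.27, 4.41], [0.06, 2.06], [-2.6, 2.6]. Speed limits (rad/s): [2.22, 2.22, 2.79, 2.79, 3.14, 3.14, 3.14].

## Interface

Orientations are given as a unit quaternion [x, y, z, w].
In Python, from workcell import manip gives the robot as it stands.
- The arm moves only by the shell command python3 -m jog 'ROWS' [FORCE]. ROWS is rows parted by semicolons, their numbers by spaces, 1 to 20 of them, each of 7 numbers: a rotation vector rx, ry, rz in rad, then dx, dy, dz in m, then the opening from 0.0 (shut) to 1.0 (fully open); each row is the pose to reach, as a shift and turn from the pose commanded when the command began, along the tool's axes at that moment; what a row does not reach only later rows make up. A row lasts 1/8 s, in which the tool goes at most 0.0625 m and 0.188 rad, less where a joint would pass 70% of its speed; a pose out of reach is approached as far as the arm can. The fingers move at their own pace and stop on an object; FORCE is the grip in N (left out, the last holds). Time passes only in rows, so rows that do not move let the fingers close. It prints the time, the measured TCP pose, the force, the opening and the grip force at its end.
- manip.get_obs(): the state, without advancing time (a new reading comes with each control period).
- manip.camera(name): name is "scene" or "top" or "wrist"; returns the picture (420x560x3 uint8, blue, green, red); there is no depth.
- manip.calibration(name): a dict with "fx", "fy", "cx", "cy" (pixels), "world_from_camera" (4x4, takes a point from camera to world coordinates); the wrist camera has in their place "tool_from_camera" (4x4, takes a point from camera to tool coordinates, whose origin is the TCP and whose axes are the flange's). Camera axes: x right, y up, looking along -z (the intrinsics and any distortion apply to the point x, -y, -z); pixel columns grow to the right and rows downward; lengths in m; the calibration is good to about 2 mm. A picture is of the moment at which its call begins: read the wrist's pose just before it. calibration takes no time and is no camera call.
- manip.hand_in(): hands the job in; it is judged then, once.
Trained networks look in the newest picture that a camera, given by its name, has taken for a name from the list of things; names that differ only in an ending like _2 or _b are one class to them, and where a whole thing is asked for, a point or a joint stands for the part that bears it (a point fixed in the world has none). Each returns a list of dicts, best first, with "confidence" (0 to 1); they miss things now and then, are a little off and sometimes report something else, mostly with a low value. They report only what shows in the picture. A call takes as long as a camera call.
- manip.outline_of(camera, thing): "mask" (420x560 bool, what is visible of it) and "bbox" ([left, top, right, bottom] in pixels, round what is visible of it).
The state is a dict: "clock": time; "joint_pos": joint angles; "joint_velocities": joint speeds; "tau": joint torques, N m; "position": TCP position; "ee_rot": TCP orientation; "ft_force": force on the tool from outside, world axes, zero at the start; "torque": the same for the moment, N m; "grip_width": opening from 0.0 (shut) to 1.0 (fully open); "grasp_force": force on a finger pad.
Only numpy, scipy, OpenCV 4.12 (cv2) and the standard library are available. Lean on these libraries where they do the work, as an engineer would, in place of code of your own. Each camera call takes 0.05 s, during which the arm holds its last target. There are 200 camera calls.

## Task

The loose stones have to be put away before soldering starts. Push down the brass thumb catch at the front of the stone case so that its clear lid springs open, then put the four round aluminium gem jars (red, green, blue and amber stones) into it, each standing upright and fully down in the well made for its size: smallest jar in the smallest well, and so on up to the largest. Leave the lid open.

Things in the scene. Friction and masses are not known exactly. Their poses are not given: they have to be found in the camera images.
- red_jar: loose round aluminium gem jar with red stones under its clear window, the smallest of the four: 22 mm diameter, 31 mm tall, plain straight side, stands upright. Origin: centre of its underside; z up along its axis. Grip it by its upper half; other things may stand 15 mm beside it in y, but 25 mm is free before and behind it in x.
- green_jar: loose round aluminium gem jar with green stones under its clear window, the second smallest of the four: 33 mm diameter, 31 mm tall, plain straight side, stands upright. Origin: centre of its underside; z up along its axis. Grip it by its upper half; other things may stand 15 mm beside it in y, but 25 mm is free before and behind it in x.
- blue_jar: loose round aluminium gem jar with blue stones under its clear window, the second largest of the four: 44 mm diameter, 31 mm tall, plain straight side, stands upright. Origin: centre of its underside; z up along its axis. Grip it by its upper half; other things may stand 15 mm beside it in y, but 25 mm is free before and behind it in x.
- amber_jar: loose round aluminium gem jar with amber stones under its clear window, the largest of the four: 55 mm diameter, 31 mm tall, plain straight side, stands upright. Origin: centre of its underside; z up along its axis. Grip it by its upper half; other things may stand 15 mm beside it in y, but 25 mm is free before and behind it in x.
- red_seat (a point): centre of the blue felt floor, 13.5 mm above the bench, of the round well 32 mm across that fits the 22 mm red jar; the smallest well. 12 mm deep in a pale wood block (top 25 mm above the bench, level with the case's rim); a seated jar rests on this floor, 19 mm proud. The blocks stand in a row, in any order, 75 mm apart. x: to the case's back, z: up.
- green_seat (a point): centre of the blue felt floor, 13.5 mm above the bench, of the round well 43 mm across that fits the 33 mm green jar; the second smallest well. 12 mm deep in a pale wood block (top 25 mm above the bench, level with the case's rim); a seated jar rests on this floor, 19 mm proud. The blocks stand in a row, in any order, 75 mm apart. x: to the case's back, z: up.
- blue_seat (a point): centre of the blue felt floor, 13.5 mm above the bench, of the round well 54 mm across that fits the 44 mm blue jar; the second largest well. 12 mm deep in a pale wood block (top 25 mm above the bench, level with the case's rim); a seated jar rests on this floor, 19 mm proud. The blocks stand in a row, in any order, 75 mm apart. x: to the case's back, z: up.
- amber_seat (a point): centre of the blue felt floor, 13.5 mm above the bench, of the round well 65 mm across that fits the 55 mm amber jar; the largest well. 12 mm deep in a pale wood block (top 25 mm above the bench, level with the case's rim); a seated jar rests on this floor, 19 mm proud. The blocks stand in a row, in any order, 75 mm apart. x: to the case's back, z: up.
- catch_pad (a point): top of the ribbed brass thumb plate (22 mm wide, its end 10 mm nearer the robot) at the middle of the front of the dark wooden case, 20.5 mm above the bench. Pushed straight down 6 to 9 mm here (5 to 6 N) it tilts its hook off the lid; it springs back. x: to the case's back, where the wells' middle line lies 85 mm on; z: up. Case 312 mm along y, 104 mm deep, 49 mm high shut.
- case_lid (a joint): angle of the clear, wood-framed lid, rad: 0 shut, held by the catch; 1.85 fully open. Once released it springs up by itself in 1 to 2 s and stays leaning back behind the case, hinged 54 mm behind the wells' middle line, its upper edge 0.14 m above the bench. It clears a gripper at the thumb plate. (Keep the arm clear of the torch 0.23 m high at x 0.46, y -0.22 and of the lamp 0.75 m up.)

How it is judged:
On the way:
1. the catch has been pushed and the lid has sprung open (value of joint case_lid above 1.4 rad), for 0.2 s.
At the end, for the whole second after the job is handed in: Each jar stands upright (within 0.1 rad) and at rest in the well of its own size, its underside within 4 mm of the well's floor and its axis within 8 mm of the well's; the lid stands open (beyond 1.4 rad) (horizontal distance between red_jar and red_seat below 0.008 m and z of red_jar in the frame of red_seat below 0.004 m and angle between each of red_jar, green_jar, blue_jar, amber_jar's own z axis and vertical below 0.1 rad and linear speed of each of red_jar, green_jar, blue_jar, amber_jar below 0.02 m/s and horizontal distance between green_jar and green_seat below 0.008 m and z of green_jar in the frame of green_seat below 0.004 m and horizontal distance between blue_jar and blue_seat below 0.008 m and z of blue_jar in the frame of blue_seat below 0.004 m and horizontal distance between amber_jar and amber_seat below 0.008 m and z of amber_jar in the frame of amber_seat below 0.004 m and value of joint case_lid above 1.4 rad); the robot touches nothing.
It also fails if it takes over 106 s, if anything falls off the work surface, if the arm or the gripper's body presses on something with over 40 N, if the wrist force passes 120 N, or if a joint passes its speed limit or range.

## Working session

There is one attempt and no reset: what is moved stays moved. The work goes in short steps, Python scripts to look and compute and a shell command to move; the robot and the scene stay as the last step left them, time stands still between calls to the robot, and variables do not carry over. Pictures are saved under pics/ and viewed, at most 14 in all, crops included, and the job is handed in when it is done.

```bash
mkdir -p pics; python3 - <<'E'
from workcell import manip
import cv2,numpy as np
o=manip.get_obs();print(o)
for c in("scene","top"):
    cv2.imwrite(f"pics/{c}0.png",manip.camera(c)); k=manip.calibration(c);print(c,k)
    for t in["red_jar","green_jar","blue_jar","amber_jar","catch_pad","case_lid"]:
        for d in manip.outline_of(c,t)[:2]: print(t,round(d["confidence"],2),d["bbox"],d["mask"].sum())
print(manip.calibration("wrist"))
E
```

```text
{'clock': 0.0, 'joint_pos': array([-1.19761883,  0.33284782, -0.06468829,  1.4609587 ,  0.02159211,
        1.34988641, -0.08850257]), 'joint_velocities': array([ 4.40927681e-04, -1.74048981e-03,  2.74942169e-04,  4.26753811e-05,
        1.50217706e-03, -1.53461857e-03,  1.68391309e-03]), 'tau': array([-1.84438568e-04, -6.25441933e+01,  4.97520610e-02, -3.91623509e+01,
        1.64504070e-02,  9.73491522e-03,  2.14178959e-05]), 'position': array([0.24081681, 0.57633262, 0.23052262]), 'ee_rot': array([ 1.96596745e-01,  9.80484179e-01, -6.94320522e-04, -1.07525628e-04]), 'ft_force': array([-0.60893171,  0.92910456,  0.63689098]), 'torque': array([ 0.02291063,  0.04650861, -0.00826285]), 'grasp_force': 0.0, 'grip_width': 1.0026648485997611}
scene {'fx': 545.872377800492, 'fy': 545.872377800492, 'cx': 283.26543610712207, 'cy': 210.3332633735516, 'world_from_camera': array([[ 0.5802648 ,  0.38231319, -0.71911709, -0.03453573],
       [-0.81434563,  0.28491131, -0.50563498, -0.23103168],
       [ 0.01157367,  0.87901204,  0.47665908,  0.44489532],
       [ 0.        ,  0.        ,  0.     
[... 815 characters left out ...]

green_jar 0.78 [358.9, 246.0, 378.3, 263.4] 268
blue_jar 0.8 [206.0, 252.7, 230.4, 274.7] 451
blue_jar 0.25 [232.7, 134.2, 396.3, 196.1] 8834
catch_pad 0.71 [310.0, 195.1, 321.0, 218.0] 218
case_lid 0.88 [233.7, 137.6, 397.7, 199.3] 8728
{'fx': 367.401253772935, 'fy': 367.401253772935, 'cx': 281.2726150235014, 'cy': 211.26643236462732, 'tool_from_camera': array([[-1.11108178e-03,  9.63079336e-01,  2.69215449e-01,
         6.87110056e-02],
       [ 9.99999371e-01,  1.11136565e-03,  1.51357569e-04,
        -3.39967110e-04],
       [-1.53427455e-04,  2.69215448e-01, -9.63079965e-01,
        -1.42036150e-01],
       [ 0.00000000e+00,  0.00000000e+00,  0.00000000e+00,
         1.00000000e+00]])}
```

View pics/scene0.png

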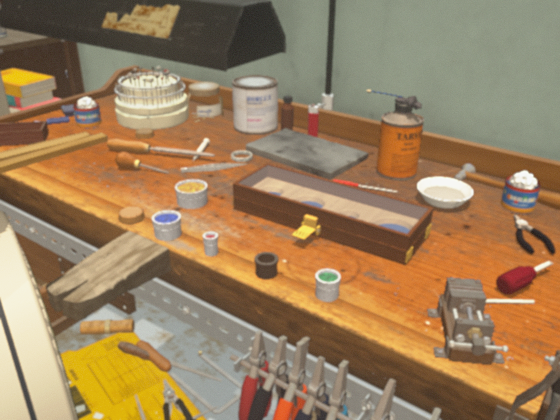

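View pics/top0.png

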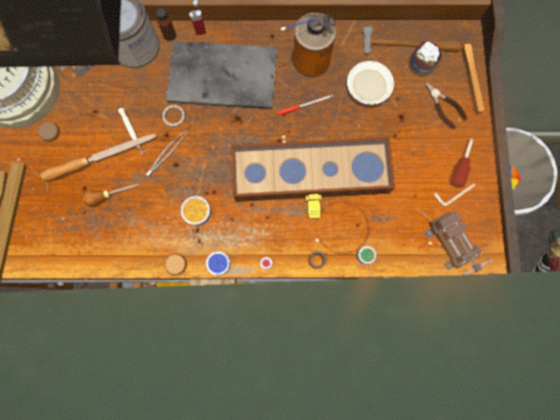

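The scene view shows the jars at amber (191,193), blue (167,225), red (210,242) and green (327,285), and the catch at (307,229). In the top view the wells run left to right as green (256,173), blue (292,171), red (330,169) and amber (367,167), with the catch at (314,206).

```bash
cat > h.py <<'E'
from workcell import manip
import cv2,numpy as np
from scipy.spatial.transform import Rotation as R
def cam(c,o=None):
    k=manip.calibration(c)
    if c=="wrist":
        o=o or manip.get_obs(); T=np.eye(4);T[:3,:3]=R.from_quat(o["ee_rot"]).as_matrix();T[:3,3]=o["position"]
        return k,T@k["tool_from_camera"]
    return k,k["world_from_camera"]
def ray(kT,uv):
    k,T=kT; d=T[:3,:3]@np.array([(uv[0]-k["cx"])/k["fx"],-(uv[1]-k["cy"])/k["fy"],-1]); return T[:3,3],d/np.linalg.norm(d)
def plane(kT,uv,z):
    p,d=ray(kT,uv); return p+d*(z-p[2])/d[2]
def tri(*rs):
    A=0;b=0
    for p,d in rs:
        M=np.eye(3)-np.outer(d,d);A=A+M;b=b+M@p
    x=np.linalg.solve(A,b); return x,max(np.linalg.norm(np.cross(d,x-p)) for p,d in rs)
def proj(kT,X):
    k,T=kT; c=np.linalg.inv(T)@np.r_[X,1]; return np.array([k["cx"]-k["fx"]*c[0]/c[2],k["cy"]+k["fy"]*c[1]/c[2]])
def hsvmask(img,col):
    h=cv2.cvtColor(img,cv2.COLOR_BGR2HSV).astype(int);H,S,V=h[...,0],h[...,1],h[...,2]
    rg={"red":((H<8)|(H>165))&(S>130),"green":(H>60)&(H<90)&(S>90),"blue":(H>100)&(H<130)&(S>90),"amber":(H>15)&(H<30)&(S>100),"brass":(H>22)&(H<35)&(S>150)}
    return (rg[col]&(V>50)).astype(np.uint8)
def blob(img,col,near,r=18):
    m=hsvmask(img,col);w=np.zeros_like(m);cv2.circle(w,tuple(int(v) for v in near),r,1,-1);m&=w
    n,l,s,c=cv2.connectedComponentsWithStats(m); i=1+np.argmax(s[1:,4]); ys,xs=np.where(l==i)
    hull=cv2.convexHull(np.c_[xs,ys].astype(np.int32)); M=cv2.moments(hull)
    return (M["m10"]/M["m00"],M["m01"]/M["m00"]),s[i]
E
python3 - <<'E'
from h import *
np.set_printoptions(precision=4,suppress=True)
s,t=cv2.imread("pics/scene0.png"),cv2.imread("pics/top0.png")
ks,kt=cam("scene"),cam("top")
for c,a,b in[("red",(210,238),(266,263)),("green",(327,279),(367,255)),("blue",(166,219),(218,264)),("amber",(191,187),(195,210)),("brass",(305,230),(314,206))]:
    (p,sp),(q,sq)=blob(s,c,a,20),blob(t,c,b,16)
    print(c,p,q,sp,sq,*tri(ray(ks,p),ray(kt,q)),plane(kt,q,.031))
W=[]
for n,b in[("green",(256,173)),("blue",(292,171)),("red",(330,169)),("amber",(367,167))]:
    q,sq=blob(t,"blue",b); W.append(plane(kt,q,.0135)); print(n,q,sq,W[-1])
W=np.array(W);v=W[-1]-W[0];print(np.diff(W,axis=0),np.arctan2(-v[0],-v[1]) , np.arctan2(v[0],-v[1]))
E
```

```text
Traceback (most recent call last):
  File "h.py", line 27, in blob
    n,l,s,c=cv2.connectedComponentsWithStats(m); i=1+np.argmax(s[1:,4]); ys,xs=np.where(l==i)
                                                     ~~~~~~~~~^^^^^^^^^
ValueError: attempt to get argmax of an empty sequence
```

```bash
sed -i 's/(H>165))&(S>130)/(H>150))\&(S>70)/' h.py; cat > m1.py <<'E'
from h import *
np.set_printoptions(precision=4,suppress=True)
s,t=cv2.imread("pics/scene0.png"),cv2.imread("pics/top0.png")
ks,kt=cam("scene"),cam("top")
hs=cv2.cvtColor(s,cv2.COLOR_BGR2HSV);print(hs[234:242:2,206:216:2].reshape(-1,3).tolist())
for c,a,b in[("red",(210,238),(266,263)),("green",(327,279),(367,255)),("blue",(166,219),(218,264)),("amber",(191,187),(195,210)),("brass",(305,230),(314,206))]:
  try:
    (p,sp),(q,sq)=blob(s,c,a,20),blob(t,c,b,16)
    print(c,p,q,sp,sq,*tri(ray(ks,p),ray(kt,q)),plane(kt,q,.031))
  except Exception as e: print(c,e)
W=[]
for n,b in[("green",(256,173)),("blue",(292,171)),("red",(330,169)),("amber",(367,167))]:
    q,sq=blob(t,"blue",b); W.append(plane(kt,q,.0135)); print(n,q,sq,W[-1])
W=np.array(W);v=W[-1]-W[0];print(np.diff(W,axis=0),np.arctan2(v[0],-v[1]))
E
python3 m1.py
```

```text
[[15, 20, 201], [4, 36, 198], [4, 41, 205], [3, 37, 206], [8, 27, 209], [2, 72, 216], [1, 115, 211], [0, 120, 200], [1, 111, 212], [4, 57, 225], [11, 34, 230], [6, 41, 228], [7, 42, 219], [13, 23, 231], [11, 32, 220], [17, 31, 167], [13, 23, 177], [16, 27, 181], [21, 25, 171], [13, 29, 161]]
red (209.63768115942025, 235.9710144927536) (265.68518518518516, 262.75) [206 235   8   3  19] [262 259   8   8  44] [0.4655 0.2521 0.0279] 0.00015803521966925203 [0.4654 0.2519 0.031 ]
green (324.50877192982455, 276.3157894736842) (363.62015503875966, 253.43410852713177) [321 274   8   6  16] [362 250   5   9  28] [0.4827 0.0643 0.0251] 0.00030509485502104393 [0.4823 0.0651 0.031 ]
blue (165.83756345177665, 217.86463620981385) (217.502, 262.8873333333333) [156 215  21   7 115] [209 254  18  19 269] [0.4658 0.3438 0.0277] 4.990969836284011e-05 [0.4655 0.3433 0.031 ]
amber (190.71052631578948, 186.74463937621832) (194.73769168684422, 210.02703793381758) [178 182  26  10 186] [183 199  24  23 437] [0.5687 0.3903 0.0276] 0.00022357912530293782 [0.5679 0.3899 0.031 ]
brass (303.18234610917534, 231.47270615563295) (313.6095396561286, 204.5657237936772) [293 226  21  12 113] [306 193  16  25 240] [0.5796 0.1595 0.0145] 0.0025887201350490194 [0.5779 0.1588 0.031 ]Traceback (most recent call last):
  File "m1.py", line 13, in <module>
    q,sq=blob(t,"blue",b); W.append(plane(kt,q,.0135)); print(n,q,sq,W[-1])
         ~~~~^^^^^^^^^^^^
  File "h.py", line 27, in blob
    n,l,s,c=cv2.connectedComponentsWithStats(m); i=1+np.argmax(s[1:,4]); ys,xs=np.where(l==i)
                                                     ~~~~~~~~~^^^^^^^^^
    return _wrapfunc(a, 'argmax', axis=axis, out=out, **kwds)
    return bound(*args, **kwds)
ValueError: attempt to get argmax of an empty sequence
```

```bash
sed -i 's/"blue":(H>100)&(H<130)&(S>90)/"blue":(H>95)\&(H<135)\&(S>45)/; s/(H>60)&(H<90)&(S>90)/(H>50)\&(H<95)\&(S>50)/' h.py; cat >> m1.py <<'E'
c=W.mean(0); n=np.array([-v[1],v[0],0]);n/=np.linalg.norm(n);print("catch",c-.085*n)
E
python3 m1.py|tail -n +2
```

```text
red (209.63768115942025, 235.9710144927536) (265.68518518518516, 262.75) [206 235   8   3  19] [262 259   8   8  44] [0.4655 0.2521 0.0279] 0.00015803521966925203 [0.4654 0.2519 0.031 ]
green (327.7104377104377, 276.57239057239053) (366.0, 254.3159722222222) [319 273  18   8 116] [361 249  11  12 110] [0.4813 0.0595 0.0273] 0.0005091575222656626 [0.4806 0.0606 0.031 ]
blue (166.0306242638398, 217.8303886925795) (217.6964586846543, 263.07982012366494) [155 214  23   9 159] [208 254  21  20 316] [0.4655 0.3433 0.028 ] 0.00010809320271596775 [0.4652 0.343  0.031 ]
amber (190.71052631578948, 186.74463937621832) (194.73769168684422, 210.02703793381758) [178 182  26  10 186] [183 199  24  23 437] [0.5687 0.3903 0.0276] 0.00022357912530293782 [0.5679 0.3899 0.031 ]
brass (303.18234610917534, 231.47270615563295) (313.6095396561286, 204.5657237936772) [293 226  21  12 113] [306 193  16  25 240] [0.5796 0.1595 0.0145] 0.0025887201350490194 [0.5779 0.1588 0.031 ]
green (254.863539445629, 173.17910447761193) [246 165  19  17 254] [0.6466 0.2746 0.0135]
blue (292.32332081768874, 171.25239883187317) [281 161  24  22 424] [0.6503 0.1991 0.0135]
red (329.7004830917874, 169.024154589372) [324 164  13  11 119] [0.6548 0.1236 0.0135]
amber (366.9586038961039, 167.32440476190476) [353 154  29  28 641] [0.6581 0.0481 0.0135]
[[ 0.0038 -0.0755 -0.    ]
 [ 0.0044 -0.0755  0.    ]
 [ 0.0033 -0.0755  0.    ]] 0.05077836334829499
catch [0.5675 0.157  0.0135]
```

```bash
cat > go.py <<'E'
import sys
from h import *
# go.py x y z yaw : print jog row (rotvec, shift) from current measured pose; yaw = heading of tool y
def row(x,y,z,yaw=.0508):
    o=manip.get_obs();r=R.from_quat(o["ee_rot"]).as_matrix();c,s=np.cos(yaw),np.sin(yaw)
    G=np.array([[-s,c,0],[c,s,0],[0,0,-1]]).T
    rv=R.from_matrix(r.T@G).as_rotvec();d=r.T@(np.array([x,y,z])-o["position"])
    print(np.round(np.r_[rv,d],4).tolist(),"rows",max(np.linalg.norm(d)/.0625,np.linalg.norm(rv)/.188).round(1),"t",round(o["clock"],2))
if __name__=="__main__": row(*map(float,sys.argv[1:]))
E
python3 go.py .5675 .157 .2
```

```text
[0.0001, -0.0001, 1.1242, -0.4631, -0.2614, 0.0313] rows 8.5 t 0.7
```

```bash
python3 -m jog '0 0 1.124 -0.463 -0.261 0.031 0;0 0 1.124 -0.463 -0.261 0.031 0;0 0 1.124 -0.463 -0.261 0.031 0;0 0 1.124 -0.463 -0.261 0.031 0;0 0 1.124 -0.463 -0.261 0.031 0;0 0 1.124 -0.463 -0.261 0.031 0;0 0 1.124 -0.463 -0.261 0.031 0;0 0 1.124 -0.463 -0.261 0.031 0;0 0 1.124 -0.463 -0.261 0.031 0;0 0 1.124 -0.463 -0.261 0.031 0;0 0 1.124 -0.463 -0.261 0.031 0;0 0 1.124 -0.463 -0.261 0.031 0'
cat > look.py <<'E'
import sys
from h import *
np.set_printoptions(precision=4,suppress=True)
o=manip.get_obs();im=manip.camera("wrist");n=sys.argv[1];cv2.imwrite(f"pics/{n}.png",im)
np.savez(f"pics/{n}.npz",p=o["position"],q=o["ee_rot"]);print(o["position"],o["joint_pos"])
E
python3 look.py w1; python3 go.py .5675 .157 .04
```

```text
clock: 2.2
position: [0.5669, 0.1589, 0.2004]
ee_rot: [0.688, 0.726, 0.0, -0.0]
ft_force: [-0.1, -0.1, 0.5]
grip_width: 0.004
grasp_force: 0.0
[0.5669 0.1589 0.2004] [-0.6608  0.2755  0.3739  1.6234 -0.1052  1.2624 -0.2145]
[0.0, -0.0006, 0.0024, -0.0019, 0.0004, 0.1604] rows 2.6 t 2.25
```

View pics/w1.png

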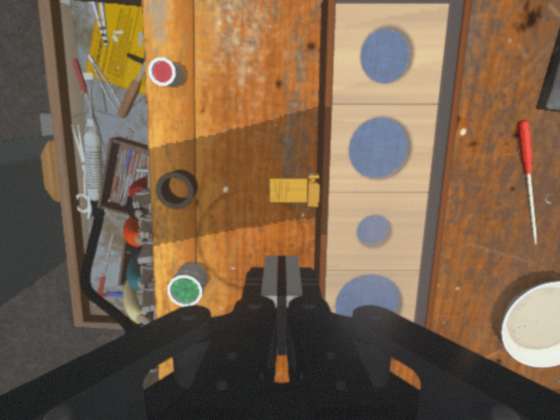

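The wrist view shows the green well at (387,55), blue (380,148) and red (374,231), with amber partly hidden. The catch is at (290,190), the red jar at (162,71) and the green jar at (185,290). I'll triangulate from this.

```bash
cat > m2.py <<'E'
from h import *
np.set_printoptions(precision=4,suppress=True)
s,t,w=[cv2.imread(f"pics/{n}.png") for n in("scene0","top0","w1")]
ks,kt=cam("scene"),cam("top");z=np.load("pics/w1.npz");kw=cam("wrist",{"position":z["p"],"ee_rot":z["q"]})
for n,c,b,a,rb,ra in[("redjar","red",(266,263),(162,71),16,20),("greenjar","green",(367,255),(185,290),16,25),("greenW","blue",(256,173),(387,55),18,40),("blueW","blue",(292,171),(380,148),18,42),("redW","blue",(330,169),(374,231),18,30),("catch","brass",(314,206),(290,190),16,32)]:
    (p,sp),(q,sq)=blob(w,c,a,ra),blob(t,c,b,rb)
    h=.0135 if n[-1]=="W" else .028 if n!="catch" else .0205
    print(n,np.array(p),sp,sq,*tri(ray(kw,p),ray(kt,q)),plane(kw,p,h)[:2],plane(kt,q,h)[:2])
for uv in[(270,178),(270,203),(308,178),(308,203),(320,190)]: print(uv,plane(kw,uv,.0205))
E
python3 m2.py
```

```text
redjar [162.0029  71.1594] [153  61  19  21 310] [262 259   8   8  44] [0.4656 0.2515 0.028 ] 0.0005400227983609897 [0.4655 0.2509] [0.4656 0.252 ]
greenjar [184.7398 289.5092] [171 278  28  24 515] [361 249  11  12 110] [0.4809 0.0604 0.0319] 0.0005275128109313053 [0.4802 0.0579] [0.4809 0.0601]
greenW [384.4024  55.5966] [ 361   30   48   53 1956] [246 165  19  17 254] [0.648  0.2748 0.0074] 0.00033021453015664786 [0.6461 0.2739] [0.6466 0.2746]
blueW [377.7587 147.202 ] [ 350  118   57   59 2620] [281 161  24  22 424] [0.6468 0.1995 0.0255] 0.00014943388823395655 [0.6498 0.1986] [0.6503 0.1991]
redW [363.2043 227.2894] [358 218  13  21  83] [324 164  13  11 119] [0.647  0.1258 0.0245] 0.004453752225292882 [0.6453 0.1236] [0.6548 0.1236]Traceback (most recent call last):
  File "m2.py", line 6, in <module>
    (p,sp),(q,sq)=blob(w,c,a,ra),blob(t,c,b,rb)
                  ~~~~^^^^^^^^^^
  File "h.py", line 27, in blob
    n,l,s,c=cv2.connectedComponentsWithStats(m); i=1+np.argmax(s[1:,4]); ys,xs=np.where(l==i)
                                                     ~~~~~~~~~^^^^^^^^^
    return _wrapfunc(a, 'argmax', axis=axis, out=out, **kwds)
    return bound(*args, **kwds)
ValueError: attempt to get argmax of an empty sequence
```

Wells and jars agree across views to about 1 mm. Next, the catch.

```bash
sed -i 's/,("catch",.*32)\]/]/' m2.py; python3 m2.py|tail -5; python3 - <<'E'
from h import *
ks=cam("scene");kt=cam("top")
for d in manip.outline_of("wrist","catch_pad")[:1]: print(d["confidence"],d["bbox"])
for X in [(.5575,.157,.0205),(.5675,.157,.0205)]: print(proj(ks,X),proj(kt,X))
E
```

```text
(270, 178) [0.5558 0.1672 0.0205]
(270, 203) [0.5568 0.1444 0.0205]
(308, 178) [0.5894 0.169  0.0205]
(308, 203) [0.5911 0.1462 0.0205]
(320, 190) [0.601  0.1587 0.0205]
0.72 [267.9, 179.7, 317.3, 206.8]
[298.25524185 234.27513807] [314.32435922 215.83854638]
[301.93530716 231.55799243] [314.22812081 210.83554473]
```

```bash
python3 -m jog '0 0 0 0 0 0.06 0;0 0 0 0 0 0.12 0;0 0 0 0 0 0.165 0;0 0 0 0 0 0.175 0;0 0 0 0 0 0.183 0;0 0 0 0 0 0.188 0;0 0 0 0 0 0.188 0;0 0 0 0 0 0.188 0'
```

```text
clock: 3.3
position: [0.5683, 0.158, 0.0141]
ee_rot: [0.689, 0.725, 0.001, 0.0]
ft_force: [-4.1, -0.6, 7.2]
grip_width: -0.001
grasp_force: 3.0
```

```bash
python3 -m jog '0 0 0 0 0 0.002 0;0 0 0 0 0 0.002 0;0 0 0 0 0 0.002 0;0 0 0 0 0 0.002 0;0 0 0 0 -0.01 -0.05 0;0 0 0 0 -0.05 -0.1 0;0 0 0 0 -0.1 -0.16 0.5;0 0 0 0 -0.1 -0.2 0.5;0 0 0 0 -0.1 -0.2 0.5;0 0 0 0 -0.1 -0.2 0.5;0 0 0 0 -0.1 -0.2 0.5'; python3 look.py w2
```

```text
clock: 4.68
position: [0.4675, 0.152, 0.2114]
ee_rot: [0.689, 0.725, -0.001, -0.0]
ft_force: [0.4, -0.3, -0.9]
grip_width: 0.498
grasp_force: 0.0
[0.4675 0.152  0.2114] [-0.7592  0.0403  0.3634  1.8491 -0.0148  1.2563 -0.3407]
```

View pics/w2.png

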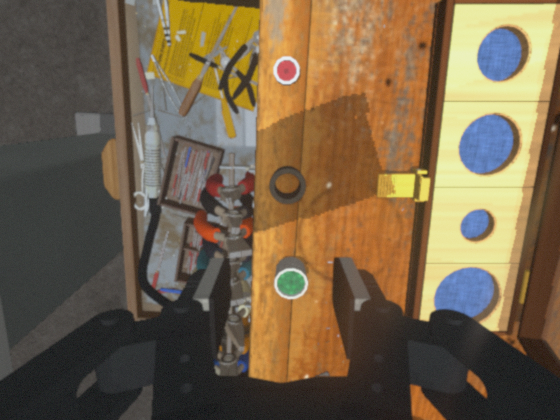

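The lid is open: the wells now show untinted at (501,54), (487,144), (477,224) and (465,295), the red jar is at (287,70) and the green jar at (291,284). I'll refine with a fresh top view.

```bash
python3 - <<'E'
from h import *
np.set_printoptions(precision=4,suppress=True)
t=manip.camera("top");cv2.imwrite("pics/top2.png",t);w=cv2.imread("pics/w2.png")
kt=cam("top");z=np.load("pics/w2.npz");kw=cam("wrist",{"position":z["p"],"ee_rot":z["q"]})
w1=cv2.imread("pics/w1.png");z=np.load("pics/w1.npz");k1=cam("wrist",{"position":z["p"],"ee_rot":z["q"]})
for n,c,b,a,rb,ra in[("redjar","red",(266,263),(287,70),16,16),("greenjar","green",(367,255),(291,284),16,22),("greenW","blue",(256,173),(501,54),18,38),("blueW","blue",(292,171),(487,144),18,40),("redW","blue",(330,169),(477,224),18,30),("amberW","blue",(367,167),(465,295),18,45)]:
    (p,sp),(q,sq)=blob(w,c,a,ra),blob(t,c,b,rb)
    h=.0135 if n[-1]=="W" else .028
    print(n,np.array(p),sp,sq,*tri(ray(kw,p),ray(kt,q)),plane(kw,p,h)[:2],plane(kt,q,h)[:2])
E
python3 go.py .466 .2515 .06 0
```

```text
redjar [286.0338  70.3369] [277  61  19  20 303] [262 259   8   8  47] [0.466  0.2518 0.0199] 0.0005831835633269698 [0.4656 0.2506] [0.4658 0.252 ]
[-0.0014, 0.001, 0.0507, 0.0996, 0.0038, 0.1513] rows 2.9 t 4.78Traceback (most recent call last):
  File "<stdin>", line 7, in <module>
  File "h.py", line 27, in blob
    n,l,s,c=cv2.connectedComponentsWithStats(m); i=1+np.argmax(s[1:,4]); ys,xs=np.where(l==i)
                                                     ~~~~~~~~~^^^^^^^^^
    return _wrapfunc(a, 'argmax', axis=axis, out=out, **kwds)
    return bound(*args, **kwds)
ValueError: attempt to get argmax of an empty sequence
```

```bash
python3 - <<'E'
from h import *
np.set_printoptions(precision=4,suppress=True)
t=cv2.imread("pics/top2.png");w=cv2.imread("pics/w2.png")
kt=cam("top");z=np.load("pics/w2.npz");kw=cam("wrist",{"position":z["p"],"ee_rot":z["q"]})
for n,c,b,a,rb,ra in[("greenjar","green",(367,255),(291,284),16,22),("greenW","blue",(256,173),(501,54),18,38),("blueW","blue",(292,171),(487,144),18,40),("redW","blue",(330,169),(477,224),18,30),("amberW","blue",(367,167),(465,295),18,45)]:
    h=.0135 if n[-1]=="W" else .028
    p,sp=blob(w,c,a,ra);print(n,np.array(p),sp,plane(kw,p,h)[:2])
    try: q,sq=blob(t,c,b,rb); print("   top",sq,plane(kt,q,h)[:2],*tri(ray(kw,p),ray(kt,q)))
    except ValueError: pass
E
```

```text
greenjar [290.5646 282.4785] [277 271  28  24 491] [0.4803 0.0576]
greenW [499.1005  54.2448] [ 478   29   43   52 1736] [0.6475 0.2739]
   top [246 164  19  18 275] [0.6474 0.2746] [0.6478 0.2743 0.0127] 0.0002985602411580157
blueW [485.9639 143.566 ] [ 460  115   53   58 2384] [0.6513 0.1984]
   top [280 160  23  23 304] [0.6528 0.2031] [0.6533 0.2006 0.0107] 0.0024299626862793887
redW [474.4253 223.4824] [461 210  28  28 587] [0.6554 0.122 ]
amberW [464.5854 292.3444] [ 435  268   59   50 2195] [0.6595 0.0483]
```

```bash
python3 go.py .4657 .2513 .0125
```

```text
[-0.0014, 0.001, -0.0001, 0.0995, 0.0035, 0.1988] rows 3.6 t 4.78
```

```bash
python3 -m jog '0 0 0 0.05 0.002 0.05 0.45;0 0 0 0.0995 0.0035 0.09 0.45;0 0 0 0.0995 0.0035 0.14 0.45;0 0 0 0.0995 0.0035 0.15 0.45;0 0 0 0.0995 0.0035 0.15 0.45;0 0 0 0.0995 0.0035 0.15 0.45' 30; python3 look.py w3; python3 go.py .4657 .2513 .0125
```

```text
clock: 5.52
position: [0.4676, 0.2517, 0.0645]
ee_rot: [0.689, 0.724, 0.002, 0.0]
ft_force: [-0.3, -0.1, 0.3]
grip_width: 0.451
grasp_force: 0.0
[0.4676 0.2517 0.0645] [-0.8297  0.2895  0.2854  1.909  -0.099   0.9534 -0.449 ]
[0.0028, -0.0019, -0.001, -0.0006, -0.002, 0.0519] rows 0.8 t 5.58
```

View pics/w3.png

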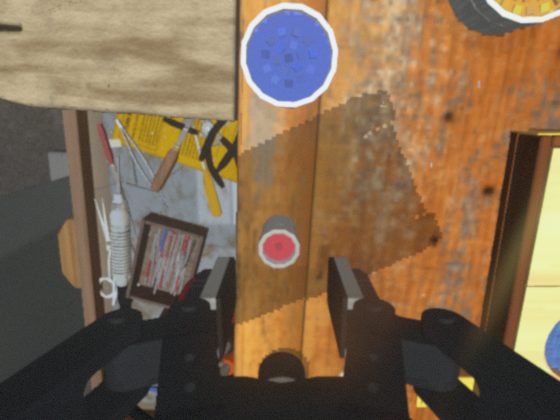

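The red jar at (279,247) sits between the fingers (columns 235 and 333), so I'll descend and grip.

```bash
python3 -m jog '0 0 0 -0.0006 -0.002 0.03 0.45;0 0 0 -0.0006 -0.002 0.052 0.45;0 0 0 -0.0006 -0.002 0.052 0.45;0 0 0 -0.0006 -0.002 0.052 0.15;0 0 0 -0.0006 -0.002 0.052 0.15;0 0 0 -0.0006 -0.002 0.052 0.15;0 0 0 -0.0006 -0.002 0.052 0.15' 40; python3 go.py .6548 .1232 .08
```

```text
clock: 6.45
position: [0.4652, 0.2516, 0.012]
ee_rot: [0.689, 0.725, 0.001, 0.0]
ft_force: [-2.1, -1.4, 8.5]
grip_width: 0.237
grasp_force: 39.3
[0.0022, -0.0015, -0.0001, -0.1378, 0.183, -0.0678] rows 3.8 t 6.45
```

```bash
python3 -m jog '0 0 0 0 0 -0.05 0.15;0 0 0 -0.03 0.04 -0.07 0.15;0 0 0 -0.07 0.09 -0.07 0.15;0 0 0 -0.1 0.135 -0.07 0.15;0 0 0 -0.137 0.183 -0.07 0.15;0 0 0 -0.137 0.183 -0.07 0.15;0 0 0 -0.137 0.183 -0.07 0.15'; python3 look.py w4; python3 go.py .6548 .1232 .0265
```

```text
clock: 7.32
position: [0.6538, 0.1238, 0.0806]
ee_rot: [0.689, 0.725, 0.0, -0.0]
ft_force: [-0.1, 0.3, -1.0]
grip_width: 0.236
grasp_force: 39.5
[0.6538 0.1238 0.0806] [-0.5186  0.5504  0.3602  1.5268 -0.2087  1.1024 -0.0619]
[-0.0, -0.0009, 0.0013, -0.0017, 0.0013, 0.0541] rows 0.9 t 7.38
```

View pics/w4.png

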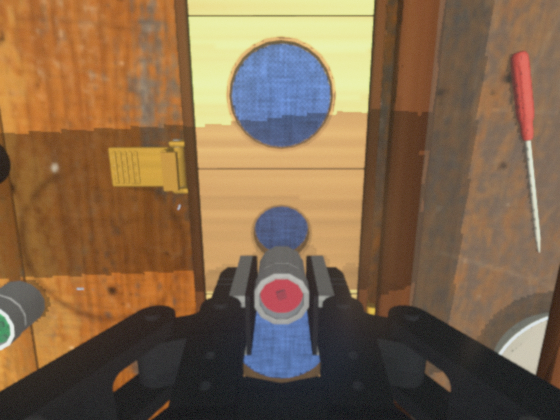

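The red well is at (281,232), the blue well at (281,93), and the jar is held upright at (281,293). I'll check well positions from this closer view.

```bash
python3 - <<'E'
from h import *
w=cv2.imread("pics/w4.png");z=np.load("pics/w4.npz");kw=cam("wrist",{"position":z["p"],"ee_rot":z["q"]})
for n,a,r in(("red",(281,228),28),("blue",(281,93),58)):
    p,s=blob(w,"blue",a,r);print(n,p,s,plane(kw,p,.0135),plane(kw,p,.025))
E
```

```text
red (280.92189679218967, 228.39639370392507) [ 256  207   51   42 1665] [0.65296879 0.12287277 0.0135    ] [0.65279189 0.12666114 0.025     ]
blue (280.6816655907037, 94.39158596944264) [ 232   44   98  102 7793] [0.64906307 0.19927722 0.0135    ] [0.64910095 0.19886406 0.025     ]
```

```bash
python3 -m jog '0 0 0 -0.001 0.0005 0.03 0.15;0 0 0 -0.001 0.0005 0.046 0.15;0 0 0 -0.001 0.0005 0.054 0.15;0 0 0 -0.001 0.0005 0.054 0.15;0 0 0 -0.001 0.0005 0.054 0.15'; python3 go.py .654 .1228 .0265
```

```text
clock: 8.0
position: [0.6548, 0.1229, 0.027]
ee_rot: [0.689, 0.725, 0.0, 0.0]
ft_force: [-0.3, 0.2, -0.1]
grip_width: 0.237
grasp_force: 39.7
[0.0009, -0.0003, 0.0003, -0.0, -0.0008, 0.0005] rows 0.0 t 8.0
```

```bash
python3 -m jog '0 0 0 0 -0.0005 0.0012 0.15;0 0 0 0 -0.0005 0.0012 0.15;0 0 0 0 -0.0005 0.0012 0.34;0 0 0 0 -0.0005 0.0012 0.34;0 0 0 0 -0.0005 0 0.34;0 0 0 0 -0.0005 -0.03 0.36;0 0 0 0 -0.0005 -0.085 0.55;0 0 0 0 -0.0005 -0.085 0.55'; python3 look.py w5; python3 go.py .4803 .0585 .065
```

```text
clock: 9.0
position: [0.6567, 0.1229, 0.1164]
ee_rot: [0.689, 0.725, 0.004, 0.002]
ft_force: [0.3, -0.0, -0.1]
grip_width: 0.55
grasp_force: 0.0
[0.6567 0.1229 0.1164] [-0.5242  0.5154  0.372   1.4975 -0.1975  1.1575 -0.0675]
[0.0042, -0.0012, 0.0001, -0.0554, -0.1783, 0.0479] rows 3.1 t 9.05
```

View pics/w5.png

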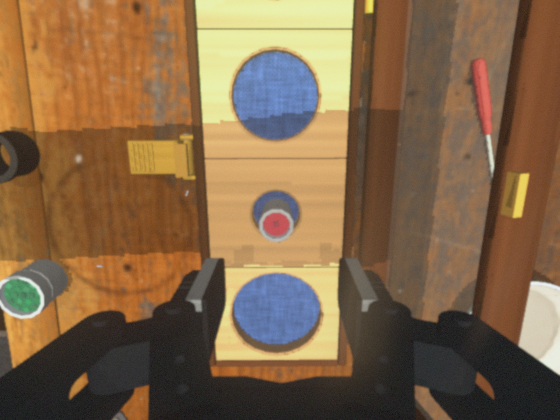

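The red jar stands in its well at (276,215). Next, green.

```bash
python3 -m jog '0 0 0 -0.02 -0.06 0.01 0.55;0 0 0 -0.04 -0.12 0.025 0.55;0 0 0 -0.055 -0.177 0.045 0.55;0 0 0 -0.055 -0.177 0.048 0.55;0 0 0 -0.055 -0.177 0.048 0.55;0 0 0 -0.055 -0.177 0.048 0.55'; python3 look.py w6; python3 go.py .4803 .0585 .0115;python3 - <<'E'
from h import *
w=cv2.imread("pics/w6.png");z=np.load("pics/w6.npz");kw=cam("wrist",{"position":z["p"],"ee_rot":z["q"]})
u=proj(kw,(.4803,.0585,.028));p,s=blob(w,"green",u,45);print(u,p,s,plane(kw,p,.028))
E
```

```text
clock: 9.8
position: [0.4814, 0.0592, 0.0638]
ee_rot: [0.689, 0.725, 0.001, 0.001]
ft_force: [0.6, 0.2, 0.5]
grip_width: 0.547
grasp_force: 0.0
[0.4814 0.0592 0.0638] [-0.5776  0.201   0.3949  2.0273 -0.0957  0.9292 -0.0811]
[0.0014, 0.0001, 0.0006, -0.0006, -0.0012, 0.0522] rows 0.8 t 9.85
[280.22410897 246.81015236] (280.20317880794704, 247.682472406181) [ 254  225   53   47 1925] [0.48031305 0.05801894 0.028     ]
```

```bash
python3 -m jog '0 0 0 -0.001 -0.0012 0.03 0.55;0 0 0 -0.001 -0.0012 0.052 0.55;0 0 0 -0.001 -0.0012 0.052 0.55;0 0 0 -0.001 -0.0012 0.052 0.25;0 0 0 -0.001 -0.0012 0.052 0.25;0 0 0 -0.001 -0.0012 0.052 0.25;0 0 0 -0.001 -0.0012 0.052 0.25' 40; python3 go.py .6465 .274 .08
```

```text
clock: 10.72
position: [0.4797, 0.0579, 0.0122]
ee_rot: [0.689, 0.725, 0.001, 0.0]
ft_force: [0.2, 0.5, 5.8]
grip_width: 0.371
grasp_force: 40.1
[0.0018, -0.0007, 0.0003, 0.2074, 0.1778, -0.0674] rows 4.5 t 10.72
```

```bash
python3 -m jog '0 0 0 0 0 -0.05 0.25;0 0 0 0.035 0.03 -0.07 0.25;0 0 0 0.08 0.068 -0.07 0.25;0 0 0 0.125 0.107 -0.07 0.25;0 0 0 0.17 0.145 -0.07 0.25;0 0 0 0.207 0.178 -0.07 0.25;0 0 0 0.207 0.178 -0.07 0.25;0 0 0 0.207 0.178 -0.07 0.25'; python3 look.py w7; python3 go.py .6465 .274 .026; python3 - <<'E'
from h import *
w=cv2.imread("pics/w7.png");z=np.load("pics/w7.npz");kw=cam("wrist",{"position":z["p"],"ee_rot":z["q"]})
u=proj(kw,(.6465,.274,.0135));print(u);p,s=blob(w,"blue",u,50);print(u,p,s,plane(kw,p,.0135))
E
```

```text
clock: 11.72
position: [0.6458, 0.2726, 0.0809]
ee_rot: [0.689, 0.725, -0.001, 0.0]
ft_force: [0.1, -0.0, -0.4]
grip_width: 0.37
grasp_force: 40.0
[0.6458 0.2726 0.0809] [-0.6853  0.6197  0.322   1.4125 -0.2026  1.143  -0.2844]
[-0.0004, 0.0008, -0.001, 0.0019, 0.0008, 0.0553] rows 0.9 t 11.78
[283.85834961 224.36366518]
[283.85834961 224.36366518] (281.4913628782463, 222.08839647367165) [ 247  196   70   49 2392] [0.64501625 0.27535235 0.0135    ]
```

View pics/w7.png

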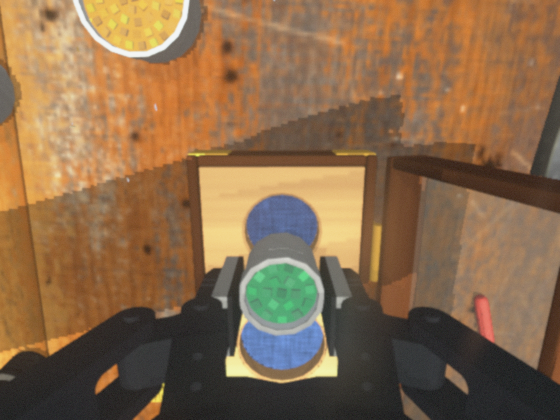

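The held green jar (282,293) lines up with its well (281,224), so I'll lower it.

```bash
python3 -m jog '0 0 0 0.0015 0 0.03 0.25;0 0 0 0.0015 0 0.046 0.25;0 0 0 0.0015 0 0.054 0.25;0 0 0 0.0015 0 0.055 0.25;0 0 0 0.0015 0 0.055 0.25'; python3 go.py .646 .274 .0262
```

```text
clock: 12.4
position: [0.6464, 0.275, 0.0272]
ee_rot: [0.689, 0.725, 0.001, 0.0]
ft_force: [0.5, -0.3, -0.1]
grip_width: 0.367
grasp_force: 40.0
[0.001, -0.0005, 0.0, -0.0009, -0.0005, 0.0009] rows 0.0 t 12.4
```

```bash
python3 -m jog '0 0 0 -0.001 -0.0005 0.001 0.25;0 0 0 -0.001 -0.0005 0.001 0.25;0 0 0 -0.001 -0.0005 0.001 0.47;0 0 0 -0.001 -0.0005 0.001 0.47;0 0 0 -0.001 -0.0005 0 0.47;0 0 0 -0.001 -0.0005 -0.03 0.5;0 0 0 -0.001 -0.0005 -0.085 0.68;0 0 0 -0.001 -0.0005 -0.085 0.68'; python3 go.py .4655 .3433 .065
```

```text
clock: 13.4
position: [0.6483, 0.2748, 0.1169]
ee_rot: [0.689, 0.725, 0.004, 0.001]
ft_force: [-0.3, 0.0, -0.5]
grip_width: 0.682
grasp_force: 0.0
[0.0079, -0.0035, -0.0, 0.0775, -0.1795, 0.0507] rows 3.2 t 13.4
```

```bash
python3 -m jog '0 0 0 0.025 -0.06 0.01 0.68;0 0 0 0.05 -0.12 0.025 0.68;0 0 0 0.077 -0.178 0.045 0.68;0 0 0 0.077 -0.178 0.05 0.68;0 0 0 0.077 -0.178 0.05 0.68;0 0 0 0.077 -0.178 0.05 0.68'; python3 look.py w8; python3 go.py .4655 .3433 .01;python3 - <<'E'
from h import *
w=cv2.imread("pics/w8.png");z=np.load("pics/w8.npz");kw=cam("wrist",{"position":z["p"],"ee_rot":z["q"]})
u=proj(kw,(.4655,.3433,.028));p,s=blob(w,"blue",u,60);print(u,p,s,plane(kw,p,.028))
E
```

```text
clock: 14.15
position: [0.4658, 0.3407, 0.0618]
ee_rot: [0.69, 0.724, 0.001, 0.001]
ft_force: [0.7, 0.3, 0.1]
grip_width: 0.679
grasp_force: 0.0
[0.4658 0.3407 0.0618] [-0.9511  0.3869  0.2888  1.789  -0.1284  0.983  -0.5626]
[0.0015, -0.0001, -0.0023, 0.0025, -0.0003, 0.0518] rows 0.8 t 14.2
[282.15025806 242.320185  ] (282.82275493727485, 242.83973005423755) [ 246  209   75   69 4077] [0.46585559 0.3430351  0.028     ]
```

```bash
python3 -m jog '0 0 0 0.0025 0 0.03 0.68;0 0 0 0.0025 0 0.051 0.68;0 0 0 0.0025 0 0.051 0.68;0 0 0 0.0025 0 0.051 0.4;0 0 0 0.0025 0 0.051 0.4;0 0 0 0.0025 0 0.051 0.4;0 0 0 0.0025 0 0.051 0.4' 40; python3 go.py .6502 .1988 .09
```

```text
clock: 15.08
position: [0.4646, 0.3445, 0.0115]
ee_rot: [0.689, 0.725, 0.001, 0.0]
ft_force: [0.6, -0.7, 6.2]
grip_width: 0.499
grasp_force: 41.2
[0.0018, -0.0012, -0.0001, -0.1549, 0.1781, -0.0784] rows 4.0 t 15.07
```

```bash
python3 -m jog '0 0 0 0 0 -0.05 0.4;0 0 0 -0.03 0.03 -0.08 0.4;0 0 0 -0.065 0.075 -0.08 0.4;0 0 0 -0.1 0.115 -0.08 0.4;0 0 0 -0.13 0.15 -0.08 0.4;0 0 0 -0.155 0.178 -0.08 0.4;0 0 0 -0.155 0.178 -0.08 0.4;0 0 0 -0.155 0.178 -0.08 0.4'; python3 look.py w9; python3 go.py .6502 .1988 .0256
```

```text
clock: 16.08
position: [0.6488, 0.1992, 0.0901]
ee_rot: [0.689, 0.725, -0.0, -0.0]
ft_force: [0.8, -0.3, -1.8]
grip_width: 0.495
grasp_force: 41.1
[0.6488 0.1992 0.0901] [-0.6203  0.5681  0.3584  1.478  -0.2107  1.1341 -0.1726]
[-0.0007, -0.0009, 0.0017, -0.0013, 0.0017, 0.0646] rows 1.0 t 16.12
```

View pics/w9.png

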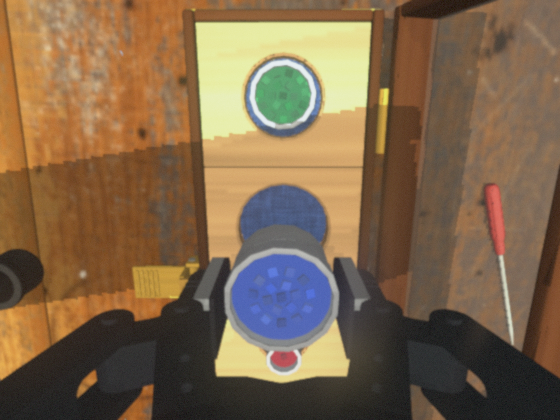

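The green jar is centred in its well (283,95). The blue jar (282,298) is over its well (283,215).

```bash
python3 -m jog '0 0 0 -0.001 0.0005 0.03 0.4;0 0 0 -0.001 0.0005 0.053 0.4;0 0 0 -0.001 0.0005 0.063 0.4;0 0 0 -0.001 0.0005 0.064 0.4;0 0 0 -0.001 0.0005 0.064 0.4'; python3 go.py .65 .1988 .0256
```

```text
clock: 16.75
position: [0.6504, 0.198, 0.0274]
ee_rot: [0.689, 0.725, 0.001, 0.0]
ft_force: [-0.2, 0.6, -1.0]
grip_width: 0.499
grasp_force: 41.1
[0.0013, -0.0006, 0.0006, 0.0008, -0.0003, 0.0018] rows 0.0 t 16.75
```

```bash
python3 -m jog '0 0 0 0.0005 -0.0005 0.0018 0.4;0 0 0 0.0005 -0.0005 0.0018 0.4;0 0 0 0.0005 -0.0005 0.0018 0.6;0 0 0 0.0005 -0.0005 0.0018 0.6;0 0 0 0.0005 -0.0005 0 0.6;0 0 0 0.0005 -0.0005 -0.03 0.62;0 0 0 0.0005 -0.0005 -0.085 0.82;0 0 0 0.0005 -0.0005 -0.085 0.82'; python3 go.py .5683 .39 .07
```

```text
clock: 17.75
position: [0.6522, 0.1986, 0.1167]
ee_rot: [0.689, 0.725, 0.004, 0.002]
ft_force: [0.4, 0.3, -0.2]
grip_width: 0.821
grasp_force: 0.0
[0.008, -0.0027, -0.0001, 0.1953, -0.0745, 0.0466] rows 3.4 t 17.75
```

```bash
python3 -m jog '0 0 0 0.055 -0.02 0 0.82;0 0 0 0.11 -0.042 0.01 0.82;0 0 0 0.165 -0.063 0.025 0.82;0 0 0 0.195 -0.073 0.045 0.82;0 0 0 0.195 -0.073 0.046 0.82;0 0 0 0.195 -0.073 0.046 0.82'; python3 look.py w10; python3 go.py .5683 .39 .008;python3 - <<'E'
from h import *
w=cv2.imread("pics/w10.png");z=np.load("pics/w10.npz");kw=cam("wrist",{"position":z["p"],"ee_rot":z["q"]})
u=proj(kw,(.5683,.39,.028));p,s=blob(w,"amber",u,60);print(u,p,s,plane(kw,p,.028))
E
```

```text
clock: 18.5
position: [0.5671, 0.3879, 0.0652]
ee_rot: [0.689, 0.725, -0.0, 0.0]
ft_force: [0.8, -1.1, -0.0]
grip_width: 0.821
grasp_force: 0.0
[0.5671 0.3879 0.0652] [-0.8844  0.605   0.3085  1.4683 -0.1941  1.0987 -0.4887]
[0.0009, 0.0006, -0.0017, 0.0025, 0.0007, 0.0577] rows 0.9 t 18.55
[285.14422702 240.99694276] (285.3533212986945, 241.56756403212722) [ 239  198   94   88 6428] [0.56842457 0.38969138 0.028     ]
```

View pics/w10.png

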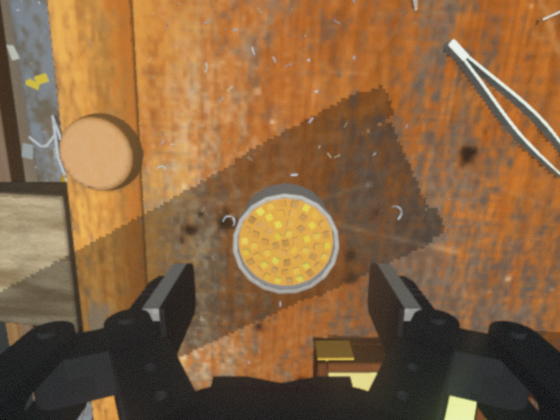

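The amber jar (285,242) sits between the fingers (columns 193 and 372), and the case corner at (315,340) is clear.

```bash
python3 -m jog '0 0 0 0.0025 0.0005 0.03 0.82;0 0 0 0.0025 0.0005 0.056 0.82;0 0 0 0.0025 0.0005 0.057 0.82;0 0 0 0.0025 0.0005 0.057 0.5;0 0 0 0.0025 0.0005 0.057 0.5;0 0 0 0.0025 0.0005 0.057 0.5;0 0 0 0.0025 0.0005 0.057 0.5' 40; python3 go.py .6578 .048 .1
```

```text
clock: 19.42
position: [0.568, 0.3917, 0.01]
ee_rot: [0.689, 0.725, 0.001, 0.0]
ft_force: [-0.2, -1.2, 7.3]
grip_width: 0.628
grasp_force: 42.9
[0.0022, -0.0012, -0.0002, -0.3477, 0.0725, -0.0902] rows 5.9 t 19.43
```

```bash
python3 -m jog '0 0 0 0 0 -0.05 0.5;0 0 0 -0.03 0.005 -0.09 0.5;0 0 0 -0.09 0.018 -0.09 0.5;0 0 0 -0.15 0.03 -0.09 0.5;0 0 0 -0.21 0.043 -0.09 0.5;0 0 0 -0.27 0.055 -0.09 0.5;0 0 0 -0.32 0.066 -0.09 0.5;0 0 0 -0.348 0.072 -0.09 0.5;0 0 0 -0.348 0.072 -0.09 0.5;0 0 0 -0.348 0.072 -0.09 0.5'; python3 look.py w11; python3 go.py .6578 .048 .0238; python3 - <<'E'
from h import *
w=cv2.imread("pics/w11.png");z=np.load("pics/w11.npz");kw=cam("wrist",{"position":z["p"],"ee_rot":z["q"]})
print(proj(kw,(.6578,.048,.0135)))
E
```

```text
clock: 20.68
position: [0.6564, 0.049, 0.0984]
ee_rot: [0.688, 0.725, 0.0, -0.0]
ft_force: [-0.1, 1.4, -1.3]
grip_width: 0.623
grasp_force: 42.9
[0.6564 0.049  0.0984] [-0.4409  0.5225  0.4038  1.5363 -0.2198  1.1278  0.0612]
[-0.0001, -0.0011, 0.0021, -0.0017, 0.0014, 0.0745] rows 1.2 t 20.73
[284.42745071 219.97325419]
```

View pics/w11.png

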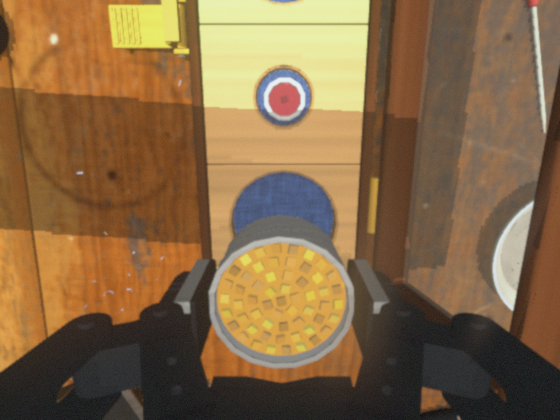

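The red jar is centred in its well (284,98). The amber jar (282,300) lines up with its well, which runs from column 232 to 335 with its centre at 283.5.

```bash
python3 -m jog '0 0 0 -0.001 0.0007 0.04 0.5;0 0 0 -0.001 0.0007 0.062 0.5;0 0 0 -0.001 0.0007 0.073 0.5;0 0 0 -0.001 0.0007 0.074 0.5;0 0 0 -0.001 0.0007 0.074 0.5'; python3 go.py .6575 .048 .0241
```

```text
clock: 21.35
position: [0.6579, 0.0468, 0.0252]
ee_rot: [0.689, 0.725, 0.001, 0.0]
ft_force: [0.6, -0.2, 0.0]
grip_width: 0.631
grasp_force: 42.8
[0.0012, -0.0002, 0.0002, 0.0012, -0.0003, 0.0011] rows 0.0 t 21.35
```

```bash
python3 -m jog '0 0 0 0.001 -0.0003 0.0013 0.5;0 0 0 0.001 -0.0003 0.0013 0.5;0 0 0 0.001 -0.0003 0.0013 0.72;0 0 0 0.001 -0.0003 0.0013 0.72;0 0 0 0.001 -0.0003 0 0.72;0 0 0 0.001 -0.0003 -0.04 0.72;0 0 0 0.001 -0.0003 -0.1 0.72;0 0 0 0.05 -0.06 -0.14 0.72;0 0 0 0.1 -0.1 -0.16 0.72;0 0 0 0.12 -0.1 -0.18 0.72;0 0 0 0.12 -0.1 -0.18 0.72;0 0 0 0.12 -0.1 -0.18 0.72'; python3 look.py w12; python3 - <<'E'
from h import *
np.set_printoptions(precision=4,suppress=True)
w=cv2.imread("pics/w12.png");z=np.load("pics/w12.npz");kw=cam("wrist",{"position":z["p"],"ee_rot":z["q"]})
for c,X in(("green",(.646,.274)),("blue",(.65,.1988)),("red",(.654,.1232)),("amber",(.6578,.048))):
    u=proj(kw,(*X,.042)); print(c,u)
    try: p,s=blob(w,c,u,26 if c!="red" else 14);print(s,plane(kw,p,.0415))
    except Exception as e: print(e)
E
```

```text
clock: 22.85
position: [0.5515, 0.1608, 0.2042]
ee_rot: [0.689, 0.725, 0.0, 0.0]
ft_force: [0.6, 0.2, -0.6]
grip_width: 0.717
grasp_force: 0.0
[0.5515 0.1608 0.2042] [-0.6948  0.2407  0.39    1.6571 -0.095   1.2624 -0.2355]
green [412.3018  54.125 ]
[394  36  34  38 992] [0.6448 0.2738 0.0415]
blue [403.8461 152.7516]
[ 379  132   46   46 1634] [0.6487 0.1972 0.0415]
red [396.3921 239.4125]
[387 233  17  16 201] [0.6532 0.1219 0.0415]
amber [389.6658 315.3902]
[365 318  13  16  38] [0.6418 0.035  0.0415]
```

View pics/w12.png

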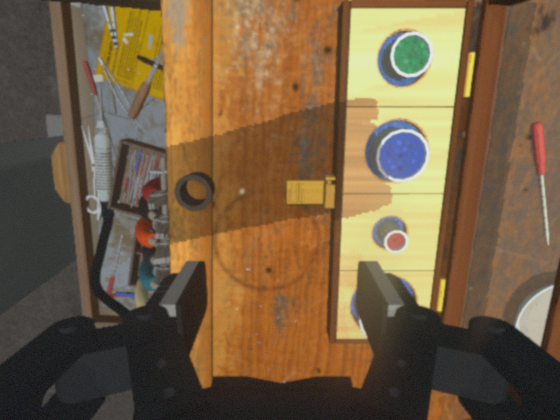

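Green (411,54), blue (403,155) and red (395,240) are seated, while amber is hidden behind a finger. I'll check with the fixed cameras.

```bash
python3 -m jog '0 0 0 0 -0.1 0 0.72;0 0 0 0 -0.1 0 0.72;0 0 0 0 -0.1 0 0.72;0 0 0 0 -0.1 0 0.72'; python3 - <<'E'
from h import *
np.set_printoptions(precision=4,suppress=True)
ks,kt=cam("scene"),cam("top");o=manip.get_obs();kw=cam("wrist",o);print(o["position"])
w=manip.camera("wrist");s=manip.camera("scene");t=manip.camera("top")
cv2.imwrite("pics/s3.png",np.vstack([cv2.resize(s[120:280,210:450],None,fx=2.3,fy=2.3),cv2.resize(w[0:420,:],(552,220))]))
for c,X in(("green",(.646,.274)),("blue",(.65,.1988)),("red",(.654,.1232)),("amber",(.6578,.048))):
    rs=[]
    for n,k,im,r in(("s",ks,s,11),("t",kt,t,12),("w",kw,w,30)):
        u=proj(k,(*X,.042))
        try: p,st=blob(im,c,u,r);print(c,n,u,np.array(p),st[4],plane(k,p,.0415));rs.append(ray(k,p)) if st[4]>15 else 0
        except Exception: print(c,n,"-")
    if len(rs)>1: print("   ",*tri(*rs))
E
```

```text
clock: 23.4
position: [0.4522, 0.1555, 0.2041]
ee_rot: [0.689, 0.724, -0.0, 0.0]
ft_force: [-0.8, -0.3, 0.2]
grip_width: 0.724
grasp_force: 0.0
[0.4522 0.1555 0.2041]
green s [271.0039 181.2463] [270.1333 181.5933] 34 [0.6448 0.275  0.0415]
green t [254.4172 169.5011] [253.9384 170.1577] 124 [0.6448 0.275  0.0415]
green w [541.9129  53.1721] [539.7182  53.7613] 932 [0.6447 0.2736 0.0415]
    [0.6446 0.2744 0.0417] 0.0008346508900995256
blue s [309.0063 192.1579] [309.1144 193.0332] 117 [0.6482 0.1974 0.0415]
blue t [292.8902 167.4087] [292.4215 168.5252] 296 [0.6479 0.1997 0.0415]
blue w [524.8791 151.9641] [522.0994 154.4033] 1593 [0.6485 0.1967 0.0415]
    [0.6483 0.198  0.0414] 0.0017584422036929096
red s [350.3126 204.0251] [350.2593 204.5185] 11 [0.6533 0.1229 0.0415]
red t [331.4657 165.3211] [331.5707 165.9444] 42 [0.6529 0.123  0.0415]
red w [509.8896 238.7595] [508.4192 240.0309] 186 [0.6533 0.1218 0.0415]
    [0.652  0.1229 0.0437] 0.00040371468974122134
amber s [394.8352 216.8768] [394.0881 217.8239] 226 [0.6553 0.048  0.0415]
amber t [369.7398 163.3377] [366.4315 159.3927] 158 [0.666  0.0541 0.0415]
amber w [496.558  314.8469] [496.1838 310.8049] 996 [0.6569 0.0519 0.0415]
    [0.6642 0.0511 0.0362] 0.0041284906983292706
```

View pics/s3.png

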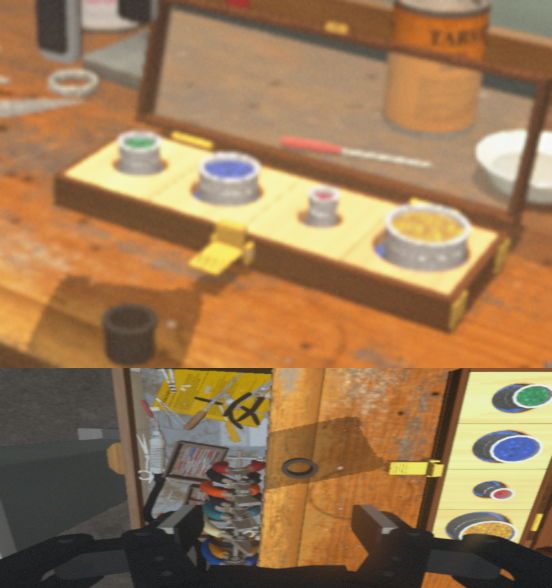

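All four jars stand seated with the lid open, stone tops at about 41.5 mm as expected, and the gripper is clear. The amber top and wrist fits are disturbed by partial occlusion, but its scene fit is good.

```bash
python3 -c "
from workcell import manip
print(manip.hand_in())"
```

```text
the job is handed in; nothing more can be done
None
```

I pushed the catch, the lid sprang open, and I put all four jars in their matching wells; I handed the job in at about 23.5 s with the lid open and the arm clear, and `hand_in()` returned no verdict. The amber jar's position rests mainly on the scene camera.

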